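# Feel for the release groove of the slide case

## Task

The lid of the microscope-slide case is opened by a key sunk in a groove somewhere along the raised rail on the case's near edge. Put a fingertip on the rail's end cap at the left (seen from the robot), run it along the top of the rail to the right until you find the groove, then press the key in the groove fully down, so that the lid rises and stays ajar, and take the hand clear. Grasp and lift nothing, do not touch the lid, and leave the other things on the bench where they are.

Things in the scene. Friction and masses are not known exactly. Their poses are not given: they have to be found in the camera images.
- case: Grey plastic slide case, 220 (x) x 420 (y) x 50 mm high, fixed to the bench. Origin: centre of its underside; z up, x away from the robot, y to the left along its near edge. A rail stands along the near edge: 16 mm wide, centred on x = -97 mm, y from -210 to +210 mm, top at z = 80 mm. Grey end caps, 18 mm wide and 1.5 mm higher, cover it where |y| is over 110 mm.
- rail_middle (a point): Middle of the rail's length, on its top (case x = -97, y = 0, z = 80 mm); axes as the case. The one groove, a 40 mm gap cut across the rail, open above and on both faces, has its middle anywhere from y = -72 to +24 mm from here, different each time. In it lies the dark steel key, 36 x 14 mm, its top 12 mm below the rail's top.
- left_cap: The rail's left end cap, fixed to the case, 18 x 100 mm. Origin: middle of its top, at case x = -97, y = +160, z = 81.5 mm; axes as the case.
- release_key (a joint): Travel of the sunk key in m: 0 = up, 0.007 = fully down. It moves straight down, needs about 8 to 12 N, stops firmly at the end, and stays where it is left.
- lid (a joint): Opening of the clear lid in rad: 0 = shut, about 0.22 = ajar. A linkage raises it as the key goes down. The lid is 148 x 236 x 4 mm, hinged along its far edge at case x = +98 mm, z = 50 mm; its near edge lies at case x = -50 mm, 39 mm behind the rail, and rises about 32 mm.
- flashlight: Bystander: aluminium flashlight standing upright beside the case, diameter 36 mm, 130 mm high; origin at the centre of its foot.
- jar: Bystander: small lidded jar on the case's deck right of the lid, diameter 42 mm, 55 mm high; origin at the centre of its foot.
- mailer: Bystander: white plastic box 80 x 32 x 18 mm on the case's deck left of the lid; origin at the centre of its underside.
- marker: Bystander: pen 140 mm long, 14 mm thick, lying in front of the case; origin under its middle, its x along the pen.
- beaker: Bystander: glass beaker, diameter 70 mm, 90 mm high, on the bench to the right; origin at the centre of its foot.
- dish: Bystander: shallow glass dish, diameter 90 mm, 15 mm high, on the bench to the left; origin at the centre of its foot.
- lens: Bystander: hand lens, glass diameter 60 mm with a 90 mm handle, 8 mm thick, lying to the right of the case; origin under the middle of the glass.

How it is judged:
By the outcome, as a careful person would: the job done as asked, in the order asked, and still so for the second after the job is handed in, with the robot touching nothing.
It also fails if it takes over 58 s, if anything falls off the work surface, if the arm or the gripper's body presses on something with over 40 N, if the wrist force passes 120 N, or if a joint passes its speed limit or range.

## Robot

A 7-joint arm with a two-finger parallel gripper is mounted at the origin on the work surface. World frame = base frame: x ahead of the robot, y to its left, z up, the work surface at z = 0. Lengths are in m, angles in rad, forces in N, time in s.
With the tool pointing down it reaches from about 0.35 to 0.9 m from the base axis. Payload 19.9 kg.
Tool frame: the origin (TCP) lies between the finger pads; the fingertips stand 19 mm ahead of it and the grasp point (between the pads) is the TCP; z points along the fingers, y is the direction in which the jaws open and shut (so a half turn about z gives the same grasp; the last joint's range is limited). The gripper opens to 85 mm and grips with 20 to 120 N. Pads are 22 mm wide; open, the fingers measure 114 mm over their backs; the gripper's body (76 mm by 85 mm) begins 54 mm behind the grasp point. The pads swing forward as they close: fully open they stand 13 mm farther back than shut.
Start: joints at [-1.192, 0.417, -0.01, 1.614, 0.005, 1.111, -0.053], TCP at [0.255, 0.57, 0.25] pointing down, gripper open.
Joint ranges: [-2.81, 2.81], [-0.39, 2.02], [-1.27, 1.25], [0.06, 2.57], [-1.19, 4.33], [0.19, 2], [-2.82, 2.82]. Speed limits (rad/s): [1.89, 1.89, 2.39, 2.39, 3.01, 3.01, 3.01].

## Interface

Orientations are given as a 3x3 rotation matrix whose columns are the frame's x, y, z axes.
In Python, from bench import observe, capture, job_done gives the robot as it stands.
- The arm moves only by the tool step_arm, never from a script. Its argument "targets" is a list of rows, each a list of 2 entries, a list of its own where there are three numbers: the shift along the tool's x, y, z in mm, then the turn about the tool's z in rad. A call has 1 to 8 rows; each row is the pose to reach, as a shift and turn from the pose commanded when the call began, along the tool's axes at that moment; what a row does not reach only later rows make up. A row lasts 1/8 s, in which the tool goes at most 62.5 mm and 10.7 degrees, less where a joint would pass 70% of its speed; a pose out of reach is approached as far as the arm can. A call with a gripper value outside its range is refused whole. "grip" is the opening in per cent of the stroke, from 0 (shut) to 100 (fully open), set as the call begins (left out, the last holds). The fingers move at their own pace and stop on an object; "grip_force" is the grip in N (left out, the last holds). Time passes only in rows, so rows that repeat a pose let the fingers close. It gives the time, the measured TCP pose, the force and the opening at its end, in the units of the state.
- observe(): the state, without advancing time (a new reading comes with each control period).
- capture(name): name is "side" or "top"; returns a dict with "image" (384x512x3 uint8, blue, green, red), "mtx" (3x3 intrinsics, pixels), "camera_from_world" (4x4, takes a point from world to camera coordinates). Camera axes: x right, y up, looking along -z (the intrinsics and any distortion apply to the point x, -y, -z); pixel columns grow to the right and rows downward; lengths in m; the calibration is good to about 2 mm. A picture is of the moment at which its call begins. There is no depth.
- job_done(): hands the job in, once; it reports no verdict.
The state is a dict: "time": time; "joint_positions": joint angles; "dq": joint speeds; "joint_efforts": joint torques, N m; "eef_pos": TCP position; "eef_rot": TCP orientation; "force": force on the tool from outside, world axes, zero at the start; "wrist_torque": the same for the moment, N m; "gripper_width": finger opening in m.
Only numpy, scipy, OpenCV 4.12 (cv2) and the standard library are available. Lean on these libraries where they do the work, as an engineer would, in place of code of your own. Each camera call takes 0.05 s, during which the arm holds its last target. There are 200 camera calls.

## Working session

There is one attempt and no reset: what is moved stays moved. The work goes in short steps, Python scripts to look and compute and a tool call to move; the robot and the scene stay as the last step left them, time stands still between calls to the robot, and variables do not carry over. Pictures are saved under pics/ and viewed, about 8 in all and at most 12, crops included, and the job is handed in when it is done.

Besides the shell and the picture viewer there is one more tool, called after "Request:" in YAML: its name, and indented under it one key for each argument. step_arm: Moves the arm, as the interface text tells. Its arguments: {"type":"object","properties":{"targets":{"type":"array"},"grip":{"type":"number"},"grip_force":{"type":"number"}},"required":["targets"]}

```bash
mkdir -p pics; cat > h.py <<'E'
import numpy as np,cv2
from bench import observe,capture,job_done
def ray(c,u,v,z):
    K=c["mtx"];T=c["camera_from_world"];T=np.array(T);d=np.linalg.inv(np.array(K))@[u,v,1];d=np.array([d[0],-d[1],-d[2]])
    R=T[:3,:3];o=-R.T@T[:3,3];w=R.T@d
    return o+w*(z-o[2])/w[2]
def proj(c,p):
    T=np.array(c["camera_from_world"]);q=T[:3,:3]@p+T[:3,3];q=np.array(c["mtx"])@[q[0],-q[1],-q[2]];return q[:2]/q[2]
E
python3 - <<'E'
from h import *
import pickle
s=observe();print(s["time"],s["eef_pos"],np.round(s["eef_rot"],3),s["gripper_width"],s["force"])
for n in("top","side"):
    c=capture(n);pickle.dump(c,open(n+".pkl","wb"));cv2.imwrite(f"pics/{n}1.png",cv2.resize(c["image"],(768,576)));print(c.keys(),np.round(c["camera_from_world"],2).tolist())
E
```

```text
0.0 [0.25517763 0.57016641 0.24964545] [[-0.913  0.408 -0.   ]
 [ 0.408  0.913 -0.001]
 [-0.    -0.001 -1.   ]] 0.08563008104049079 [-0.32733886 -0.21033688 -0.27425087]
dict_keys(['image', 'mtx', 'camera_from_world']) [[0.02, -1.0, -0.01, -0.03], [0.99, 0.02, 0.15, -0.53], [-0.15, -0.01, 0.99, -1.44], [0.0, 0.0, 0.0, 1.0]]
dict_keys(['image', 'mtx', 'camera_from_world']) [[0.77, -0.64, 0.02, -0.41], [0.4, 0.49, 0.77, -0.25], [-0.5, -0.59, 0.63, -0.9], [0.0, 0.0, 0.0, 1.0]]
```

View pics/top1.png

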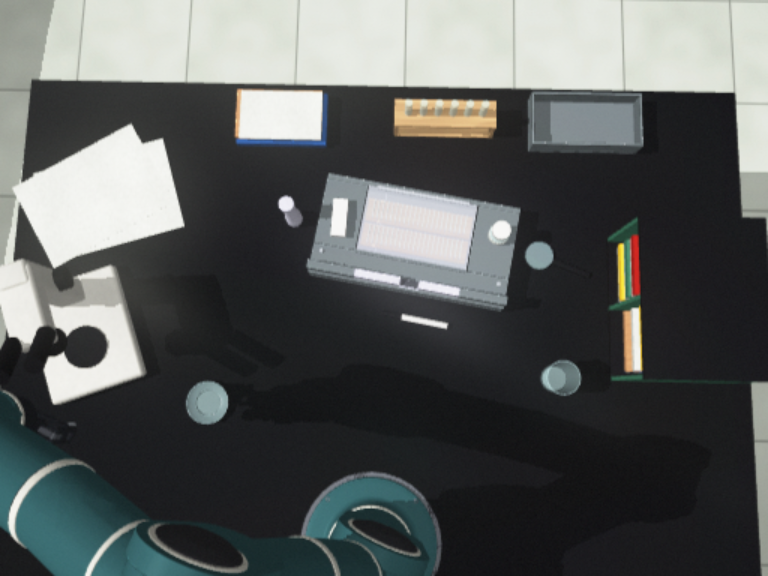

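View pics/side1.png

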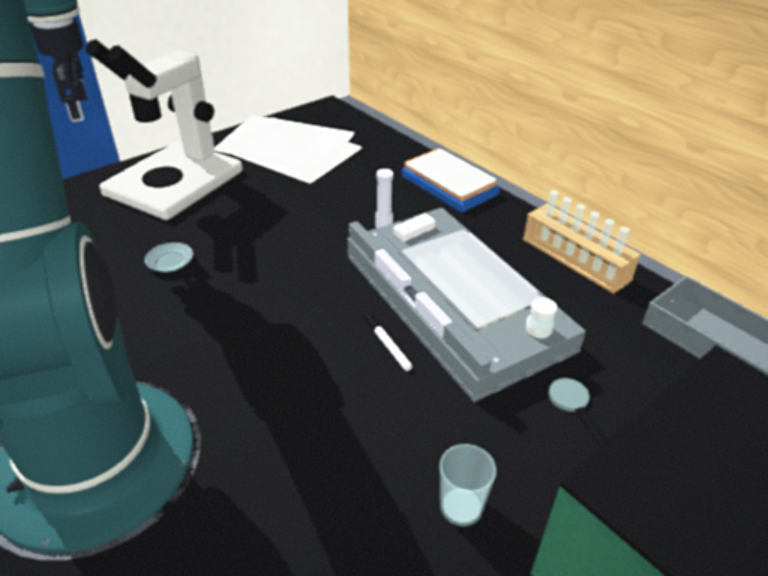

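The top view (768 px scale) shows white rail pieces from about (355,273) to (460,291) with the dark groove near (409,282). The caps run out to about (308,266) and (505,305). The side view agrees. Next I'll measure these.

```bash
python3 - <<'E'
from h import *
import pickle
for n,(x0,x1,y0,y1) in {"top":(195,350,165,210),"side":(225,330,135,260)}.items():
    c=pickle.load(open(n+".pkl","rb"));im=c["image"]
    m=(im.min(2)>(165)).astype(np.uint8);k=np.zeros_like(m);k[y0:y1,x0:x1]=m[y0:y1,x0:x1]
    N,L,S,C=cv2.connectedComponentsWithStats(k)
    for i in range(1,N):
        if S[i,4]<25: continue
        pts=np.argwhere(L==i)[:,::-1].astype(np.float32)
        r=cv2.minAreaRect(pts);b=cv2.boxPoints(r)
        P=np.array([ray(c,*q,0.08)[:2] for q in b]);print(n,S[i],np.round(ray(c,*C[i],.08),4),np.round(P,3).tolist())
c=pickle.load(open("top.pkl","rb"));im=c["image"]
cv2.imwrite("pics/crop1.png",cv2.resize(im[110:225,195:355],(800,575),interpolation=cv2.INTER_CUBIC))
E
```

```text
top [238 165  75  15 623] [ 0.5932 -0.104   0.08  ] [[0.605, 0.041], [0.61, -0.189], [0.565, -0.189], [0.56, 0.04]]
top [236 179  34  13 185] [ 0.5456 -0.0024  0.08  ] [[0.546, 0.048], [0.568, 0.044], [0.544, -0.061], [0.523, -0.056]]
top [277 187  30  10 170] [ 0.5247 -0.1269  0.08  ] [[0.519, -0.081], [0.541, -0.083], [0.531, -0.172], [0.51, -0.17]]
side [251 135  10  17 149] [0.6348 0.1272 0.08  ] [[0.652, 0.168], [0.673, 0.152], [0.619, 0.088], [0.599, 0.104]]
side [261 142  30  19 328] [0.6544 0.0605 0.08  ] [[0.62, 0.089], [0.72, 0.085], [0.691, 0.033], [0.596, 0.038]]
side [ 268  153   62   66 2385] [ 0.6234 -0.0928  0.08  ] [[0.585, 0.018], [0.752, 0.074], [0.684, -0.193], [0.546, -0.221]]
side [250 166  52  59 785] [ 0.5247 -0.0784  0.08  ] [[0.522, 0.038], [0.569, 0.054], [0.527, -0.179], [0.488, -0.187]]
side [250 218  24  29 196] [ 0.4157 -0.1583  0.08  ] [[0.417, -0.11], [0.432, -0.107], [0.414, -0.204], [0.4, -0.206]]
```

View pics/crop1.png

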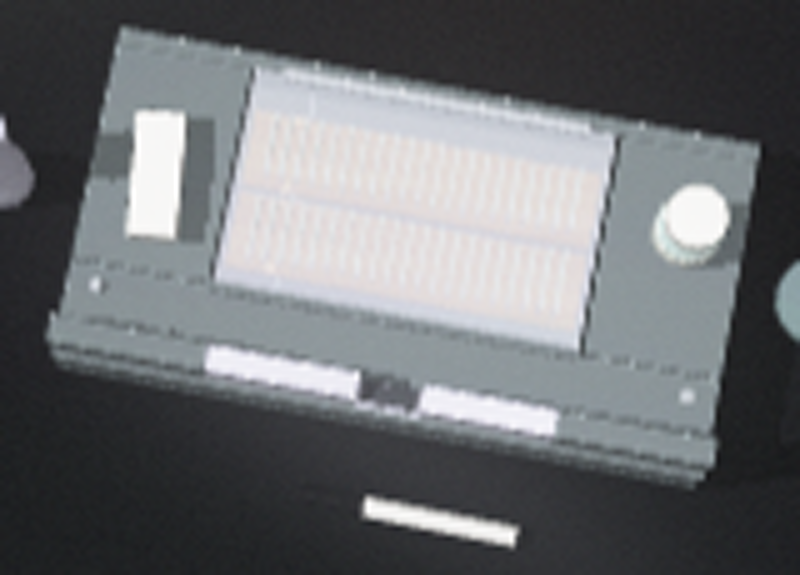

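The groove shows clearly at crop (390,390), which is image pixel (273,188). The white rail pieces end at crop (206,360) and (557,421). Now I'll get the rail line and the tool moves.

```bash
cat > m.py <<'E'
from h import *
import pickle
c=pickle.load(open("top.pkl","rb"))
f=lambda u,v,z=.08: ray(c,195+(u+.5)/5-.5,110+(v+.5)/5-.5,z)[:2]
A,B=f(206,360),f(557,421)
d=(A-B)/np.linalg.norm(A-B); M=(A+B)/2   # case y axis, rail middle
xa=np.array([d[1],-d[0]])
E
python3 - <<'E'
from m import *
print("len",np.linalg.norm(A-B),"M",M,"d",d,"deg",np.degrees(np.arctan2(d[1],d[0])))
print("groove L,R",(f(359,386)-M)@d,(f(419,397)-M)@d)
# check: far-left corner and other corners at z=.05
for q in[(122,28),(760,148)]: p=f(*q,.05)-M;print("corner case xy",p@xa-.097,p@d)
# check in the side view: groove ends
s=pickle.load(open("side.pkl","rb"))
for y in(110,0,-110): print(np.round(proj(s,np.r_[M+d*y/1e3,.08])*1.5,1))
cap=M+d*.16;st=observe();R=np.array(st["eef_rot"])
print("cap",cap,"shift mm tool",R.T@(np.r_[cap,.15]-st["eef_pos"])*1e3)
a=R.T@np.r_[d,0];print("rail dir in tool",a,np.arctan2(a[1],a[0]))
E
```

```text
len 0.21994264976850236 M [ 0.5354805  -0.06208788] d [0.1518102  0.98840966] deg 81.26815497758204
groove L,R 0.013903683827784551 -0.023746950435726187
corner case xy 0.11221265720614065 0.20522760379475224
corner case xy 0.10447025489811917 -0.21185831023064644
[376.4 250. ]
[409.6 283.9]
[447.5 322.6]
cap [0.55977014 0.09605767] shift mm tool [-471.68807424 -308.28485186  100.12187514]
rail dir in tool [ 0.2651745   0.9641999  -0.00102033] 1.3024112830224974
```

Request:
step_arm:
  targets:
    - [[-30,-20,0],0.1]
    - [[-65,-42,0],0.22]
    - [[-105,-68,0],0.36]
    - [[-145,-94,0],0.5]
    - [[-185,-120,0],0.64]
    - [[-220,-144,0],0.76]
    - [[-250,-163,0],0.85]
    - [[-270,-176,0],0.9]
  grip: 0

```text
time: 1.1
eef_pos: [0.4308, 0.2982, 0.2503]
eef_rot: [[-0.245, 0.97, 0.0], [0.97, 0.245, -0.0], [-0.0, -0.0, -1.0]]
force: [0.3, 0.5, 0.5]
gripper_width: 0.0004
```

```bash
cat > w.py <<'E'
from m import *
import sys
y,z=float(sys.argv[1]),float(sys.argv[2]) # case y mm, TCP z mm
st=observe();R=np.array(st["eef_rot"]);p=np.array(st["eef_pos"])
t=np.r_[M+d*y/1e3,z/1e3];a=R.T@np.r_[d,0]
print("t",st["time"],"at case y",(p[:2]-M)@d*1e3,"off",(p[:2]-M)@xa*1e3,"z",p[2]*1e3,"F",np.round(st["force"],1),"w",st["gripper_width"])
print("shift",np.round(R.T@(t-p)*1e3,1),"turn",np.arctan2(a[1],a[0]),"tilt",np.round(R[:,2],3))
E
python3 w.py 160 150
```

```text
t 1.1 at case y 340.1908076375463 off -158.19616543689204 z 250.260767752073 F [0.3 0.5 0.5] w 0.0003754905342585384
shift [-227.5   75.7  100.3] turn 0.39945318918906275 tilt [ 0. -0. -1.]
```

Request:
step_arm:
  targets:
    - [[-30,10,0],0.06]
    - [[-70,23,0],0.14]
    - [[-115,38,0],0.22]
    - [[-160,53,15],0.3]
    - [[-195,65,45],0.36]
    - [[-217,72,75],0.39]
    - [[-227,76,95],0.4]
    - [[-227,76,100],0.4]

```text
time: 2.1
eef_pos: [0.5595, 0.098, 0.1493]
eef_rot: [[0.15, 0.989, -0.002], [0.989, -0.15, -0.001], [-0.001, -0.001, -1.0]]
force: [-0.4, 0.1, -0.4]
gripper_width: -0.0001
```

```bash
python3 w.py 160 110; python3 - <<'E'
from h import *
a=capture("top")["image"][130:230,170:330];b=capture("side")["image"][90:220,200:340]
cv2.imwrite("pics/cap.png",np.hstack([cv2.resize(a,(400,250)),cv2.resize(b,(400,371))[:250]]) if 0 else np.hstack([cv2.resize(a,(400,400),interpolation=3)[:,:],cv2.resize(b,(400,400),interpolation=3)]))
E
```

```text
t 2.1 at case y 161.90966843527931 off -0.6091023906240716 z 149.2707323352886 F [-0.4  0.1 -0.4] w -0.0001441832988118816
shift [-1.9  0.7 39.3] turn 0.0021545502608757813 tilt [-0.002 -0.001 -1.   ]
```

View pics/cap.png

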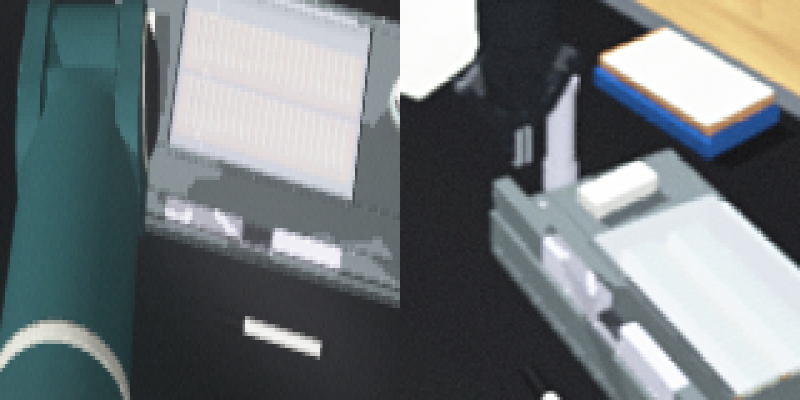

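The side view shows the shut fingertips above the left cap, with the flashlight well behind the hand. I'll lower onto the cap now.

Request:
step_arm:
  targets:
    - [[-2,0,12],0]
    - [[-2,0,26],0]
    - [[-2,0,36],0]
    - [[-2,0,42],0]
    - [[-2,0,45],0]
    - [[-2,0,46],0]

```text
time: 2.95
eef_pos: [0.5594, 0.0963, 0.1043]
eef_rot: [[0.15, 0.989, 0.0], [0.989, -0.15, -0.0], [-0.0, 0.0, -1.0]]
force: [-1.2, 1.2, 0.5]
gripper_width: -0.0002
```

```bash
python3 w.py 160 100.5
```

```text
t 2.95 at case y 160.2174265643045 off -0.4122470707645619 z 104.27843824405987 F [-1.2  1.2  0.5] w -0.0001837462729244403
shift [-0.2  0.4  3.8] turn 0.0022773254470121597 tilt [ 0. -0. -1.]
```

Request:
step_arm:
  targets:
    - [[0,0,1],0]
    - [[0,0,2],0]
    - [[0,0,3],0]
    - [[0,0,3.5],0]
    - [[0,0,4],0]
    - [[0,0,4],0]

```text
time: 3.7
eef_pos: [0.5594, 0.0964, 0.1006]
eef_rot: [[0.149, 0.989, 0.0], [0.989, -0.149, 0.0], [0.0, 0.0, -1.0]]
force: [-2.2, -0.7, 7.0]
gripper_width: 0.0001
```

Contact at z 0.1006 with 7 N. Sliding right along the cap.

Request:
step_arm:
  targets:
    - [[-4,0,0],0]
    - [[-11,0,0],0]
    - [[-19,0,0],0]
    - [[-27,0,0],0]
    - [[-35,0,0],0]
    - [[-43,0,0],0]
    - [[-49,0,0],0]
    - [[-52,0,0],0]

```text
time: 4.7
eef_pos: [0.5518, 0.0447, 0.1006]
eef_rot: [[0.15, 0.989, 0.001], [0.989, -0.15, 0.0], [0.0, 0.001, -1.0]]
force: [0.8, 4.3, 5.7]
gripper_width: 0.0003
```

```bash
python3 w.py 94 99
```

```text
t 4.7 at case y 107.99085271412486 off -0.0941211848182466 z 100.5742517103035 F [0.8 4.3 5.7] w 0.00025111316435865697
shift [-14.    0.1   1.6] turn 0.0020389552864766643 tilt [ 0.001  0.    -1.   ]
```

Request:
step_arm:
  targets:
    - [[-4,0,0],0]
    - [[-8,0,0.2],0]
    - [[-11,0,0.5],0]
    - [[-13,0,0.9],0]
    - [[-15,0,1.3],0]
    - [[-17,0,1.5],0]
    - [[-18,0,1.6],0]

```text
time: 5.58
eef_pos: [0.5493, 0.0279, 0.0991]
eef_rot: [[0.149, 0.989, 0.001], [0.989, -0.149, 0.001], [0.001, 0.001, -1.0]]
force: [-0.1, 5.4, 8.0]
gripper_width: 0.0002
```

On the rail now (z 0.0991, 8 N). I'll keep sliding toward the groove.

Request:
step_arm:
  targets:
    - [[-4,0,0],0]
    - [[-11,0,0],0]
    - [[-19,0,0],0]
    - [[-27,0,0],0]
    - [[-35,0,0],0]
    - [[-43,0,0],0]
    - [[-50,0,0],0]
    - [[-54,0,0],0]

```text
time: 6.58
eef_pos: [0.5413, -0.0259, 0.0991]
eef_rot: [[0.149, 0.989, 0.001], [0.989, -0.149, 0.001], [0.001, 0.001, -1.0]]
force: [-0.2, 5.4, 6.1]
gripper_width: -0.0001
```

Request:
step_arm:
  targets:
    - [[-4,0,0],0]
    - [[-9,0,0],0]
    - [[-14,0,0],0]
    - [[-19,0,0],0]
    - [[-23,0,0],0]
    - [[-26,0,0],0]
    - [[-28,0,0],0]

```text
time: 7.45
eef_pos: [0.5371, -0.0535, 0.099]
eef_rot: [[0.149, 0.989, 0.001], [0.989, -0.149, 0.001], [0.001, 0.001, -1.0]]
force: [0.6, 4.0, 5.7]
gripper_width: 0.0001
```

```bash
python3 w.py -5 99
```

```text
t 7.45 at case y 8.733746117432357 off 0.2689830845135025 z 99.04265224807394 F [0.6 4.  5.7] w 0.0001214573421273601
shift [-13.7  -0.3   0. ] turn 0.0028905080519173536 tilt [ 0.001  0.001 -1.   ]
```

Still on the rail at y = 8.7 mm, with the trailing part bearing. I'll slide on to the expected middle, looking for the force to drop.

Request:
step_arm:
  targets:
    - [[-2,0,0],0]
    - [[-4,0,0],0]
    - [[-6,0,0],0]
    - [[-7,0,0],0]

```text
time: 7.95
eef_pos: [0.5354, -0.0612, 0.0986]
eef_rot: [[0.15, 0.989, -0.0], [0.989, -0.15, -0.0], [-0.0, -0.0, -1.0]]
force: [-0.7, -1.0, 0.9]
gripper_width: -0.0002
```

Request:
step_arm:
  targets:
    - [[-2,0,0],0]
    - [[-4,0,0],0]
    - [[-6,0,0],0]
    - [[-7,0,0],0]
    - [[-7,0,0],0]

```text
time: 8.57
eef_pos: [0.5345, -0.0678, 0.0987]
eef_rot: [[0.15, 0.989, -0.0], [0.989, -0.15, -0.0], [-0.0, 0.0, -1.0]]
force: [0.6, 0.4, -0.4]
gripper_width: -0.0002
```

```bash
python3 w.py -5 99
```

```text
t 8.575 at case y -5.823753237980276 off -0.07172905960784913 z 98.71849444953924 F [ 0.6  0.4 -0.4] w -0.0002039515203811803
shift [ 0.8  0.1 -0.3] turn 0.0022700621502666713 tilt [-0. -0. -1.]
```

The force vanished and the tip dropped, so this is the groove. Lowering to the key.

Request:
step_arm:
  targets:
    - [[0,0,2],0]
    - [[0,0,5],0]
    - [[0,0,8],0]
    - [[0,0,10],0]
    - [[0,0,11],0]
    - [[0,0,12],0]
    - [[0,0,12],0]

```text
time: 9.45
eef_pos: [0.5345, -0.0678, 0.0868]
eef_rot: [[0.149, 0.989, 0.0], [0.989, -0.149, -0.0], [-0.0, 0.0, -1.0]]
force: [-0.8, 0.7, 1.6]
gripper_width: -0.0001
```

Request:
step_arm:
  targets:
    - [[0,0,1],0]
    - [[0,0,2],0]
    - [[0,0,3],0]
    - [[0,0,4],0]
    - [[0,0,5],0]
    - [[0,0,5.5],0]
    - [[0,0,6],0]
    - [[0,0,6],0]

```text
time: 10.45
eef_pos: [0.5346, -0.0678, 0.0809]
eef_rot: [[0.149, 0.989, 0.0], [0.989, -0.149, -0.0], [0.0, 0.0, -1.0]]
force: [-2.5, 1.2, 5.7]
gripper_width: -0.0004
```

Request:
step_arm:
  targets:
    - [[0,0,0.5],0]
    - [[0,0,1],0]
    - [[0,0,1.4],0]
    - [[0,0,1.7],0]
    - [[0,0,1.9],0]
    - [[0,0,1.9],0]

```text
time: 11.2
eef_pos: [0.5347, -0.0678, 0.0799]
eef_rot: [[0.15, 0.989, 0.001], [0.989, -0.15, 0.001], [0.001, 0.0, -1.0]]
force: [-9.7, 1.0, 25.3]
gripper_width: -0.0003
```

Firm stop at z 0.0799 with 25 N. Lifting straight out and clear.

Request:
step_arm:
  targets:
    - [[0,0,-2],0]
    - [[0,0,-6],0]
    - [[0,0,-14],0]
    - [[0,0,-26],0]
    - [[0,0,-42],0]
    - [[0,0,-62],0]
    - [[0,0,-82],0]
    - [[0,0,-100],0]

```text
time: 12.2
eef_pos: [0.5347, -0.0677, 0.1805]
eef_rot: [[0.149, 0.989, 0.001], [0.989, -0.149, -0.0], [0.0, 0.001, -1.0]]
force: [-0.1, 0.3, -0.1]
gripper_width: -0.0001
```

Request:
step_arm:
  targets:
    - [[15,-15,-10],0]
    - [[40,-40,-20],0]
    - [[75,-65,-30],0]
    - [[115,-90,-35],0]
    - [[155,-115,-40],0]
    - [[190,-130,-40],0]
    - [[210,-140,-40],0]
    - [[215,-142,-40],0]

```text
time: 13.2
eef_pos: [0.4259, 0.1671, 0.2194]
eef_rot: [[0.148, 0.989, 0.0], [0.989, -0.148, 0.0], [0.0, 0.0, -1.0]]
force: [0.1, -0.6, -0.2]
gripper_width: 0.0003
```

```bash
python3 w.py -5 99;python3 - <<'E'
from h import *
a=capture("top")["image"][100:230,150:400];b=capture("side")["image"][90:270,200:400]
cv2.imwrite("pics/end.png",np.hstack([cv2.resize(a,(400,208),interpolation=3),cv2.resize(b,(231,208),interpolation=3)]) if 0 else np.hstack([cv2.copyMakeBorder(cv2.resize(a,(400,208),interpolation=3),0,152,0,0,0),cv2.resize(b,(400,360),interpolation=3)]))
E
```

```text
t 13.2 at case y 209.9360475063925 off -143.11125926847998 z 219.37227843048558 F [ 0.1 -0.6 -0.2] w 0.0002818072914503737
shift [-215.6  142.1  120.3] turn 0.004319325495709233 tilt [ 0.  0. -1.]
```

View pics/end.png

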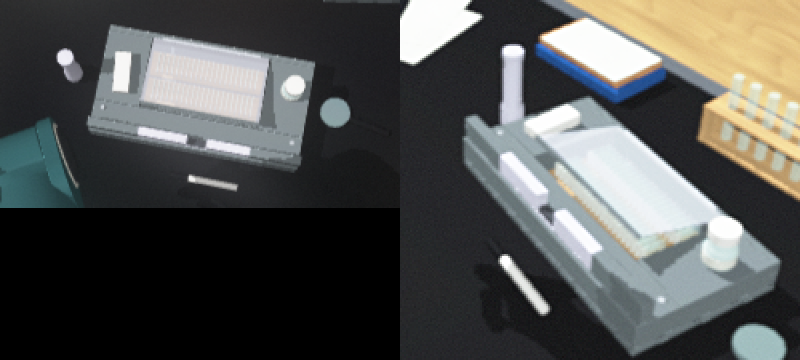

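The side view shows the lid ajar: its near edge, around (550,140) to (660,230), stands above the slides. The key is down, the bystanders look unmoved and the hand is clear.

```bash
python3 -c "from bench import job_done;print(job_done())"
```

```text
the job is handed in; nothing more can be done
None
```

The key is pressed fully down, the lid stands ajar in the last picture, and the job is handed in at about 13 s of the 58 s allowed.

- **Running along the rail:** I put the shut fingertips on the left end cap with about 7 N and ran them right along the cap and rail. Readings along the way were about 6–8 N. The force fell to zero just left of where the pictures put the groove's middle, about 5 mm right of the rail's middle.
- **Pressing the key:** I lowered onto the key and pressed until it stopped firmly at 25 N. The tip was then 19.1 mm below the rail's top, against an expected 19 mm (12 mm depth plus 7 mm travel). I then lifted straight out and moved the hand away.
- **Last checks:** The final pictures show the lid raised with the hand away from it, and the bystanders look unmoved. Force on the tool was back to about zero. I judged the lid and the bystanders by eye and did not measure the lid's angle.
- **Disagreement:** The case's far corners put its yaw about 1° off what I measured from the rail. That was too small to affect the run. There was also a sideways force of about 10 N at the end of the press.

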